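# Turn the coffee-pod tray round in its sleeve

## Task

The front half of the white coffee-pod tray has been used up and the two pods that are left sit at the back, under the cover of the wooden sleeve. Draw the tray right out of the sleeve, turn it end for end and slide it back in, empty end first, fully home against the back stop, so that the pods are now in the open half at the front. Keep the tray upright with both pods in their pockets, and leave the other things on the worktop where they are.

Things in the scene. Friction and masses are not known exactly. Their poses are not given: they have to be found in the camera images.
- pod_sleeve: Dark wooden pod sleeve, fixed to the worktop. Origin: on the worktop, below the centre of a fully home tray; +x from open front to closed back, z up. Base board 66 mm wide, top at z = 6 mm, x = -90 to 102 mm. Over its rear half (x = 0 to 102 mm) a cover, walls and top 6 mm thick, outside 66 mm wide, 52 mm high. The front half of the board is open, without sides.
- sleeve_mouth (a point): Centre of the sleeve's mouth (sleeve x = 0, y = 0, z = 24 mm). The channel behind it is 54 mm wide and runs from the board's top (z = 6 mm) to z = 46 mm, closed at the back. At the mouth its sides and top flare out by 2 to 3 mm in lips that stick 7 mm to the front.
- sleeve_stop (a point): Centre of the face of the back stop inside the sleeve (sleeve x = 96 mm, y = 0, z = 24 mm).
- pod_tray: White plastic tray, loose, 192 mm long (x), 50 mm wide (y), 36 mm high (z), 110 to 230 g, open on top, four pockets 44 mm square in a row. Straight sides; both ends alike. Origin: centre of its underside. The two pockets on +x hold pods, those on -x are empty. It starts on the sleeve's board, pointing the same way as the sleeve, pushed home or pulled out by up to 20 mm.
- tray_full_end (a point): Middle of the tray's end face beside the pods (tray x = +96 mm, 18 mm above its bottom); at the start under the cover. In the top edge of each end is a finger notch 26 mm wide and 10 mm deep.
- tray_empty_end (a point): Middle of the tray's end face beside the empty pockets (tray x = -96 mm, 18 mm above its bottom); at the start at the open front, to be against the back stop in the end.
- pod_red: Red coffee pod, loose, 37 mm wide at the rim, 27 mm high, 12 g, standing on its rim in one of the two pockets at tray x = 24 or 71 mm. Origin: centre of its underside, 3 mm above the tray's underside.
- pod_gold: Gold coffee pod, of the same size, in the other of these two pockets. Origin: centre of its underside.
- mug: White spotted mug, 82 mm across with the handle 114 mm, 91 mm high, loose bystander. Origin: centre of its underside.
- timer: Red and white kitchen timer, 69 mm across, 54 mm high, loose bystander. Origin: centre of its underside.
- tin: Closed tin with a green and white label, 76 mm across, 58 mm high, loose bystander. Origin: centre of its underside.
- spice_jar: Spice jar with a green cap, 46 mm across, 106 mm high, loose bystander. Origin: centre of its underside.
- jar: Glass jar with a red lid, 65 mm across, 100 mm high, loose bystander. Origin: centre of its underside.

How it is judged:
On the way, in this order (a step that is already met when the one before it is completed fails the run):
1. the tray is drawn right out of the covered part of the sleeve (horizontal distance between pod_tray and pod_sleeve above 0.097 m), for 0.1 s.
2. the tray's empty end has entered the mouth of the sleeve (x of tray_empty_end in the frame of pod_sleeve above 0.01 m and horizontal distance between tray_empty_end and sleeve_stop below 0.09 m and z of tray_empty_end in the frame of pod_sleeve below 0.04 m), for 0.1 s.
At the end, for the whole second after the job is handed in: The tray lies at rest in the sleeve turned end for end, in line with it, its empty end within 7 mm of the back stop, its full end at the open front, and both pods still sit in the pockets of that end (distance between tray_empty_end and sleeve_stop below 0.007 m and angle between the x axis of pod_tray and the x axis of pod_sleeve, either way round below 0.06 rad and x of tray_full_end in the frame of pod_sleeve below -0.08 m and x of each of pod_red, pod_gold in the frame of pod_tray above 0 m and distance between each of pod_red, pod_gold and pod_tray below 0.085 m and z of each of pod_red, pod_gold in the frame of pod_tray below 0.015 m and linear speed of pod_tray below 0.01 m/s); the robot touches nothing.
It fails at once if the tray is tipped by more than about 30 degrees (angle between pod_tray's own z axis and vertical above 0.52 rad).
It fails at once if a pod leaves the tray (distance between any of pod_red, pod_gold and pod_tray above 0.11 m).
It fails at once if another thing on the worktop is pushed away by more than 30 mm (distance of any of mug, timer, tin, spice_jar, jar from where it was at the start of the episode above 0.03 m).
It also fails if it takes over 66 s, if anything falls off the work surface, if the arm or the gripper's body presses on something with over 40 N, if the wrist force passes 120 N, or if a joint passes its speed limit or range.

## Robot

A 7-joint arm with a two-finger parallel gripper is mounted at the origin on a cart in front of the work surface, level with it; the furniture and walls round the work are solid. World frame = base frame: x ahead of the robot, y to its left, z up, the work surface at z = 0. Lengths are in m, angles in rad, forces in N, time in s.
With the tool pointing down it reaches from about 0.425 to 1.025 m from the base axis. Payload 3.6 kg.
Tool frame: the origin (TCP) lies midway between the tips of the shut fingers; the grasp point (between the pads) lies behind it (manip.grip_depth is the z of the grasp point in the tool frame, in m); z points along the fingers, y is the line along which they close (so a half turn about z gives the same grasp; the last joint's range is limited). The gripper opens to 85 mm and grips with 20 to 120 N. Pads are 22 mm wide; open, the fingers measure 114 mm over their backs; the gripper's body (76 mm by 85 mm) begins 54 mm behind the grasp point. The pads swing forward as they close: fully open they stand 13 mm farther back than shut.
Start: joints at [1.188, 0.591, 0.048, 1.609, -0.033, 0.943, -0.034], TCP at [0.207, -0.695, 0.231] pointing down, gripper open.
Joint ranges: [-2.69, 2.69], [-0.47, 2.24], [-1.27, 1.36], [0.19, 2.51], [-1.53, 4.68], [0.08, 2.07], [-3.09, 3.09]. Speed limits (rad/s): [2.57, 2.57, 3.14, 3.14, 3.14, 3.14, 3.14].

## Interface

Orientations are given as a rotation vector (axis times angle).
In Python, from rig import manip, read_camera, job_done, outline_of gives the robot as it stands. The module is installed in compiled form; this text tells all that it offers.
- The arm moves only by the tool step_arm, never from a script. Its argument "plan" is a list that holds one entry, the list of rows, each a list of 7 numbers: the turn, a rotation vector about the tool's x, y, z in rad, then the shift along the tool's x, y, z in mm, then the finger opening in mm, from 0 to 85.4. A call has 1 to 20 rows; each row is the pose to reach, as a shift and turn from the pose commanded when the call began, along the tool's axes at that moment; what a row does not reach only later rows make up. A row lasts 1/8 s, in which the tool goes at most 62.5 mm and 10.7 degrees, less where a joint would pass 70% of its speed; a pose out of reach is approached as far as the arm can. A call with a gripper value outside its range is refused whole. The fingers move at their own pace and stop on an object; the grip force is fixed at half the most. Time passes only in rows, so rows that repeat a pose let the fingers close. It gives the time, the measured TCP pose, the force, the opening and the grip force at its end, in the units of the state.
- manip.sense(): the state, without advancing time (a new reading comes with each control period).
- read_camera(name): name is "side" or "top" or "wrist"; returns a dict with "img" (384x512x3 uint8, red, green, blue), "intrinsics" (3x3 intrinsics, pixels), "R" (3x3) and "t" (3): a world point X has camera coordinates R X + t; the wrist camera has in their place "T_tool_cam" (4x4, takes a point from camera to tool coordinates, whose origin is the TCP and whose axes are the flange's). Camera axes: x right, y down, z forward; pixel columns grow to the right and rows downward; lengths in m; the calibration is good to about 2 mm. A picture is of the moment at which its call begins: read the wrist's pose just before it. There is no depth.
- job_done(): hands the job in; it is judged then, once.
Trained networks look in the newest picture that a camera, given by its name, has taken for a name from the list of things; names that differ only in an ending like _2 or _b are one class to them, and where a whole thing is asked for, a point or a joint stands for the part that bears it (a point fixed in the world has none). Each returns a list of dicts, best first, with "p" (0 to 1); they miss things now and then, are a little off and sometimes report something else, mostly with a low value. They report only what shows in the picture. A call takes as long as a camera call.
- outline_of(camera, name): "mask" (384x512 bool, what is visible of it) and "box" ([left, top, width, height] in pixels, round what is visible of it).
The state is a dict: "clock": time; "joints": joint angles; "qvel": joint speeds; "joint_torque": joint torques, N m; "ee_pos": TCP position; "tcp_rot": TCP orientation; "wrist_force": force on the tool from outside, world axes, zero at the start; "ft_torque": the same for the moment, N m; "opening": finger opening in m; "grasp_force": force on a finger pad.
Only numpy, scipy, OpenCV 4.12 (cv2) and the standard library are available. Lean on these libraries where they do the work, as an engineer would, in place of code of your own. Each camera call takes 0.05 s, during which the arm holds its last target. There are 200 camera calls.

## Working session

There is one attempt and no reset: what is moved stays moved. The work goes in short steps, Python scripts to look and compute and a tool call to move; the robot and the scene stay as the last step left them, time stands still between calls to the robot, and variables do not carry over. Pictures are saved under pics/ and viewed, at most 10 in all, crops included, and the job is handed in when it is done.

Besides the shell and the picture viewer there is one more tool, called after "Request:" as name(argument=value, ...), one argument or row to a line, values as JSON. step_arm: Moves the arm, as the interface text tells. Its arguments: {"type":"object","properties":{"plan":{"type":"array","items":{"type":"array","items":{"type":"array","items":{"type":"number"}}}}},"required":["plan"]}

```bash
mkdir -p pics
cat > h.py <<'E'
import numpy as np, cv2
from scipy.spatial.transform import Rotation as Ro
from rig import manip, read_camera, job_done, outline_of
def ray(c,uv):
    K=np.array(c["intrinsics"]);R=np.array(c["R"]);t=np.array(c["t"])
    d=R.T@np.linalg.inv(K)@np.array([uv[0],uv[1],1.]);return -R.T@t,d
def atz(c,uv,z):
    o,d=ray(c,uv);return o+d*(z-o[2])/d[2]
def wrist(s,c):
    T=np.array(c["T_tool_cam"]);Rw=Ro.from_rotvec(s["tcp_rot"]).as_matrix()
    Rc=Rw@T[:3,:3];p=Rw@T[:3,3]+np.array(s["ee_pos"])
    c["R"]=Rc.T;c["t"]=-Rc.T@p;return c
def proj(c,X):
    x=np.array(c["R"])@np.array(X)+np.array(c["t"]);x=np.array(c["intrinsics"])@x;return x[:2]/x[2]
def save(c,n): cv2.imwrite("pics/"+n,cv2.cvtColor(c["img"],cv2.COLOR_RGB2BGR))
E
python3 - <<'E'
from h import *
s=manip.sense();print(s["ee_pos"],s["tcp_rot"],manip.grip_depth,s["clock"]);print(Ro.from_rotvec(s["tcp_rot"]).as_matrix().round(2))
ims=[]
for n in("top","side"):
    c=read_camera(n);ims.append(c["img"]);R=np.array(c["R"]);print(n,(-R.T@c["t"]).round(3),R[2].round(2))
    for k in("pod_sleeve","pod_tray","mug","timer","tin","spice_jar","jar"):
        for o in outline_of(n,k)[:1]:
            r=cv2.minAreaRect(np.argwhere(o["mask"])[:,::-1].astype(np.float32))
            P=[atz(c,p,0.03)[:2].round(3).tolist() for p in cv2.boxPoints(r)]
            print(k,round(o["p"],2),o["box"],[round(x) for x in r[0]],P)
    save(c,n+"1.png")
E
```

```text
[ 0.20694547 -0.69397358  0.23014724] [-3.10650032e+00 -4.53389835e-01  6.61004699e-04] -0.0187 0.0
[[ 0.96  0.29 -0.  ]
 [ 0.29 -0.96  0.  ]
 [-0.   -0.   -1.  ]]
top [0.456 0.003 1.283] [ 0.1  -0.   -0.99]
pod_sleeve 0.78 [117.8, 197.4, 71.5, 22.1] [153, 207] [[0.551, 0.358], [0.552, 0.156], [0.485, 0.155], [0.484, 0.355]]
pod_tray 0.56 [161.5, 197.9, 30.6, 20.8] [175, 208] [[0.493, 0.246], [0.542, 0.245], [0.539, 0.146], [0.49, 0.147]]
mug 0.6 [285.8, 219.2, 46.0, 27.8] [305, 234] [[0.431, -0.101], [0.505, -0.141], [0.456, -0.234], [0.382, -0.194]]
timer 0.67 [178.3, 127.5, 22.0, 23.7] [189, 138] [[0.734, 0.196], [0.756, 0.153], [0.695, 0.122], [0.673, 0.165]]
tin 0.71 [212.6, 124.3, 24.0, 31.8] [224, 138] [[0.755, 0.094], [0.755, 0.023], [0.671, 0.023], [0.671, 0.093]]
spice_jar 0.7 [178.7, 129.1, 20.8, 20.6] [189, 138] [[0.731, 0.199], [0.758, 0.159], [0.699, 0.12], [0.672, 0.159]]
jar 0.81 [245.8, 122.0, 27.2, 28.1] [258, 135] [[0.764, -0.003], [0.764, -0.068], [0.683, -0.068], [0.683, -0.003]]
side [ 0.615 -1.022  0.561] [-0.01  0.9  -0.44]
pod_sleeve 0.79 [222.9, 160.0, 17.6, 35.4] [230, 177] [[0.493, 0.107], [0.472, 0.435], [0.555, 0.422], [0.56, 0.099]]
pod_tray 0.64 [216.9, 173.1, 22.1, 22.1] [228, 185] [[0.493, 0.108], [0.486, 0.291], [0.547, 0.274], [0.547, 0.095]]
mug 0.73 [172.9, 211.8, 36.9, 46.5] [190, 234] [[0.374, -0.005], [0.464, 0.007], [0.498, -0.227], [0.424, -0.236]]
tin 0.64 [280.6, 188.0, 7.9, 23.3] [281, 200] [[0.668, 0.003], [0.686, 0.156], [0.705, 0.148], [0.685, -0.003]]
jar 0.59 [283.1, 190.9, 27.8, 40.2] [296, 210] [[0.698, 0.148], [0.774, 0.146], [0.744, -0.109], [0.683, -0.108]]
```

Run:
```python
import cv2
a=cv2.imread("pics/top1.png")[90:290,80:360];cv2.imwrite("pics/top1c.png",cv2.resize(a,(784,560),interpolation=cv2.INTER_CUBIC))
```

```text
(no output)
```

View pics/top1c.png

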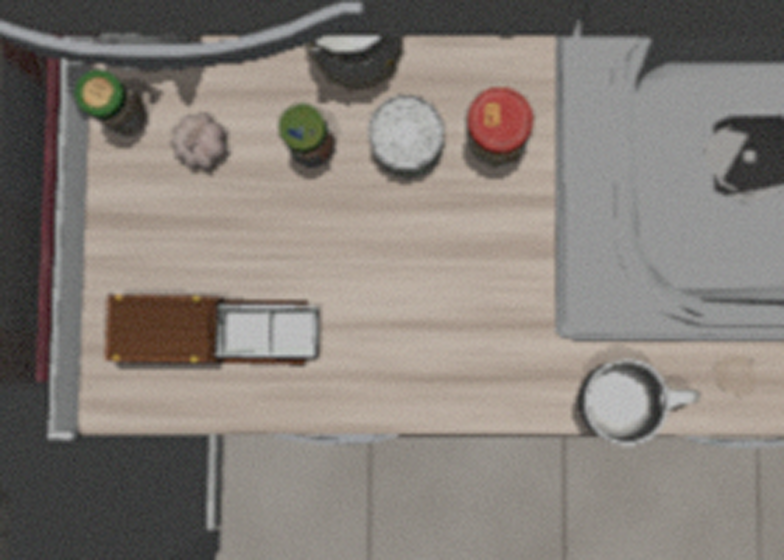

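```bash
cat >> h.py <<'E'
def row(X,yaw):
    s=manip.sense();R=Ro.from_rotvec(s["tcp_rot"])
    d=R.inv().apply(np.array(X)-s["ee_pos"])*1000
    T=Ro.from_matrix([[np.cos(yaw),np.sin(yaw),0],[np.sin(yaw),-np.cos(yaw),0],[0,0,-1]])
    return np.r_[(R.inv()*T).as_rotvec().round(3),d.round(1)].tolist()
E
python3 - <<'E'
from h import *
c=read_camera("top")
f=lambda u,v,z:print(atz(c,(u/2.8+80,v/2.8+90),z).round(3))
for u,v in((318,305),(316,359)):f(u,v,.042)
for u,v in((107,295),(107,362),(216,298),(214,362)):f(u,v,.052)
f(310,435,0)
h=np.pi/2
for X,y in(((.5,-.4,.25),.6),((.5,-.1,.25),1.2),((.515,.15,.25),h)):print(row(X,y))
E
```

```text
[0.54  0.142 0.042]
[0.487 0.143 0.042]
[0.549 0.348 0.052]
[0.483 0.346 0.052]
[0.546 0.241 0.052]
[0.483 0.242 0.052]
[0.411 0.153 0.   ]
[-0.0, 0.0, -0.31, 364.9, -198.8, -18.7]
[-0.0, 0.0, -0.91, 450.6, -486.3, -18.7]
[-0.0, 0.0, -1.281, 536.4, -721.5, -18.7]
```

Request:
step_arm(
  plan=[
    [[0,0,-0.15,180,-100,-19,85],[0,0,-0.31,365,-199,-19,85],[0,0,-0.31,365,-199,-19,85],[0,0,-0.31,365,-199,-19,85],[0,0,-0.31,365,-199,-19,85],[0,0,-0.31,365,-199,-19,85],[0,0,-0.31,365,-199,-19,85],[0,0,-0.6,400,-340,-19,85],[0,0,-0.9,450,-486,-19,85],[0,0,-0.9,450,-486,-19,85],[0,0,-0.9,450,-486,-19,85],[0,0,-0.9,450,-486,-19,85],[0,0,-0.9,450,-486,-19,85],[0,0,-1.28,536,-721,-19,85],[0,0,-1.28,536,-721,-19,85],[0,0,-1.28,536,-721,-19,85],[0,0,-1.28,536,-721,-19,85],[0,0,-1.28,536,-721,-19,85],[0,0,-1.28,536,-721,-19,85],[0,0,-1.28,536,-721,-19,85]],
  ],
)

```text
clock: 3.35
ee_pos: [0.5151, 0.1466, 0.25]
tcp_rot: [2.226, 2.215, -0.002]
wrist_force: [1.2, -0.0, 0.4]
opening: 0.0851
grasp_force: 0.0
```

Run:
```python
from h import *
s=manip.sense();c=wrist(s,read_camera("wrist"));save(c,"w1.png")
print(s["clock"],s["ee_pos"],s["tcp_rot"],np.round(s["joints"],2),s["wrist_force"])
for k in("pod_sleeve","pod_tray"):
    for o in outline_of("wrist",k)[:1]:
        r=cv2.minAreaRect(np.argwhere(o["mask"])[:,::-1].astype(np.float32))
        print(k,o["p"],o["box"],[(p.round().tolist(),atz(c,p,0.042)[:2].round(3).tolist()) for p in cv2.boxPoints(r)])
```

```text
3.35 [0.51505035 0.14659984 0.24999793] [ 2.22648213  2.21541136 -0.0023149 ] [-0.02  0.36 -0.44  2.    0.21  0.82 -0.58] [ 1.15249208 -0.04263979  0.40543919]
pod_sleeve 0.92 [229.8, 0.0, 62.1, 147.8] [([228.0, 0.0], [0.485, 0.319]), ([293.0, 0.0], [0.551, 0.319]), ([293.0, 148.0], [0.556, 0.168]), ([228.0, 148.0], [0.48, 0.168])]
pod_tray 0.83 [234.2, 83.1, 52.8, 85.2] [([235.0, 164.0], [0.488, 0.149]), ([238.0, 81.0], [0.493, 0.242]), ([282.0, 82.0], [0.542, 0.241]), ([280.0, 165.0], [0.541, 0.147])]
```

View pics/w1.png

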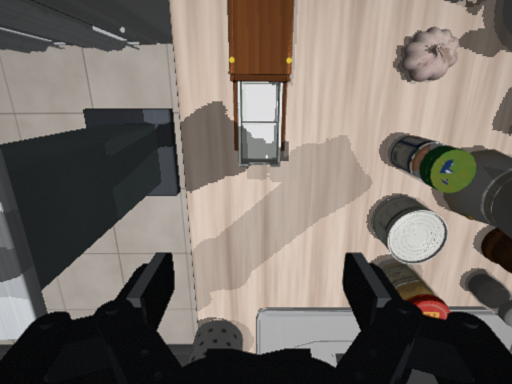

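Request:
step_arm(
  plan=[
    [[0,0,0,41,0,60,85],[0,0,0,41,0,120,85],[0,0,0,41,0,170,85],[0,0,0,41,0,200,85],[0,0,0,41,0,220,85],[0,0,0,41,0,230,85],[0,0,0,41,0,238,85],[0,0,0,41,0,238,85],[0,0,0,41,0,238,48],[0,0,0,41,0,238,48],[0,0,0,41,0,238,40],[0,0,0,41,0,238,40],[0,0,0,41,0,238,40],[0,0,0,41,0,238,40]],
  ],
)

```text
clock: 5.25
ee_pos: [0.5155, 0.1906, 0.0133]
tcp_rot: [2.222, 2.219, 0.002]
wrist_force: [-0.9, 0.2, 6.0]
opening: 0.0492
grasp_force: 62.6
```

Request:
step_arm(
  plan=[
    [[0,0,0,-10,0,-1,40],[0,0,0,-30,0,-1,40],[0,0,0,-50,0,-1,40],[0,0,0,-75,0,-1,40],[0,0,0,-100,0,-1,40],[0,0,0,-125,0,-1,40],[0,0,0,-140,0,-1,40],[0,0,0,-140,0,-1,40],[0,0,0,-140,0,-1,40]],
  ],
)

```text
clock: 6.38
ee_pos: [0.5146, 0.0504, 0.0133]
tcp_rot: [-2.222, -2.22, 0.0]
wrist_force: [0.9, -0.1, -0.9]
opening: 0.0492
grasp_force: 62.3
```

Run:
```python
from h import *
s=manip.sense();c=wrist(s,read_camera("wrist"));save(c,"w2.png")
print(s["clock"],s["ee_pos"],np.round(s["joints"],2),s["wrist_force"])
for n in("wrist","top"):
    if n=="top": c=read_camera(n);save(c,"t2.png")
    for k in("pod_sleeve","pod_tray","pod_red","pod_gold"):
        for o in outline_of(n,k)[:1]:
            r=cv2.minAreaRect(np.argwhere(o["mask"])[:,::-1].astype(np.float32))
            print(n,k,o["p"],o["box"],[atz(c,p,0.042)[:2].round(3).tolist() for p in cv2.boxPoints(r)])
```

```text
6.375 [0.51460244 0.05042383 0.01326626] [-0.01  0.71 -0.24  2.19  0.54  0.3  -0.71] [ 0.94963296 -0.09557676 -0.93375337]
wrist pod_tray 0.65 [186.0, 2.6, 153.5, 349.6] [[0.492, 0.161], [0.541, 0.161], [0.554, 0.014], [0.481, 0.014]]
wrist pod_red 0.71 [218.6, 3.1, 82.2, 34.0] [[0.502, 0.161], [0.53, 0.161], [0.53, 0.149], [0.501, 0.149]]
wrist pod_gold 0.69 [223.5, 65.2, 78.8, 79.1] [[0.497, 0.121], [0.51, 0.146], [0.535, 0.134], [0.523, 0.108]]
top pod_sleeve 0.85 [115.2, 195.8, 73.9, 23.5] [[0.484, 0.352], [0.55, 0.354], [0.551, 0.163], [0.485, 0.162]]
top pod_tray 0.64 [175.6, 200.6, 25.2, 18.8] [[0.493, 0.201], [0.541, 0.199], [0.536, 0.119], [0.488, 0.121]]
top pod_red 0.42 [176.9, 199.9, 11.6, 13.8] [[0.503, 0.191], [0.536, 0.181], [0.526, 0.151], [0.493, 0.161]]
top pod_gold 0.45 [193.0, 206.2, 7.7, 8.3] [[0.514, 0.147], [0.525, 0.136], [0.505, 0.117], [0.494, 0.128]]
```

View pics/w2.png

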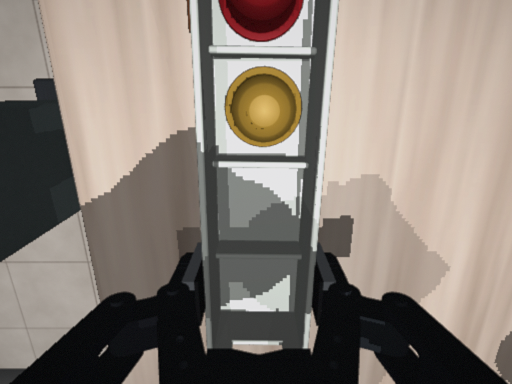

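Request:
step_arm(
  plan=[
    [[0,0,0,-20,0,0,40],[0,0,0,-45,0,0,40],[0,0,0,-45,0,0,40],[0,0,0,-45,0,4,40],[0,0,0,-45,0,6,40],[0,0,0,-45,0,6,40],[0,0,0,-45,0,6,85],[0,0,0,-45,0,6,85],[0,0,0,-45,0,3,85],[0,0,0,-45,0,3,85],[0,0,0,-20,0,3,85],[0,0,0,20,0,3,85],[0,0,0,45,0,3,85],[0,0,0,55,0,3,85],[0,0,0,55,0,3,85]],
  ],
)

```text
clock: 8.75
ee_pos: [0.5147, 0.1054, 0.0103]
tcp_rot: [2.222, 2.221, -0.0]
wrist_force: [0.7, -1.0, 0.3]
opening: 0.0849
grasp_force: 0.0
```

Run:
```python
from h import *
s=manip.sense();c=wrist(s,read_camera("wrist"));save(c,"w3.png")
print(s["clock"],s["ee_pos"],np.round(s["joints"],2),s["wrist_force"])
for n in("wrist","top"):
    if n=="top": c=read_camera(n);save(c,"t3.png")
    for k in("pod_sleeve","pod_tray","pod_red","pod_gold"):
        for o in outline_of(n,k)[:1]:
            r=cv2.minAreaRect(np.argwhere(o["mask"])[:,::-1].astype(np.float32))
            print(n,k,o["p"],o["box"],[atz(c,p,0.036)[:2].round(3).tolist() for p in cv2.boxPoints(r)])
```

```text
8.75 [0.51468056 0.10539173 0.01029399] [-0.12  0.72 -0.23  2.17  0.51  0.31 -0.79] [ 0.70094286 -0.97436893  0.26417776]
wrist pod_tray 0.78 [201.6, 159.6, 123.7, 193.0] [[0.485, 0.065], [0.493, 0.162], [0.541, 0.161], [0.546, 0.063]]
wrist pod_red 0.92 [225.6, 182.1, 64.1, 66.5] [[0.502, 0.154], [0.529, 0.154], [0.531, 0.122], [0.501, 0.122]]
wrist pod_gold 0.9 [232.2, 262.8, 63.7, 61.6] [[0.503, 0.116], [0.531, 0.116], [0.532, 0.079], [0.502, 0.079]]
top pod_sleeve 0.74 [116.0, 197.4, 65.8, 21.4] [[0.553, 0.356], [0.554, 0.181], [0.485, 0.179], [0.484, 0.354]]
top pod_tray 0.98 [225.7, 196.8, 34.8, 24.7] [[0.541, 0.061], [0.541, -0.039], [0.488, -0.039], [0.488, 0.06]]
```

View pics/w3.png

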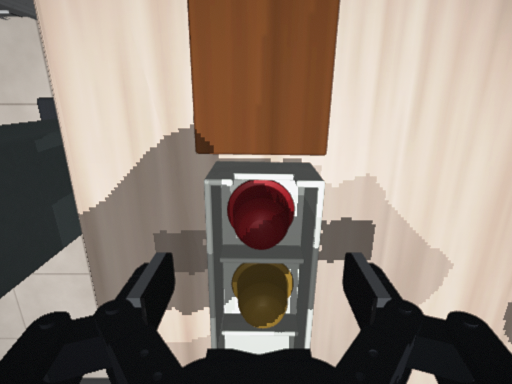

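Request:
step_arm(
  plan=[
    [[0,0,0,3,0,2,60],[0,0,0,3,0,2,40],[0,0,0,3,0,2,40],[0,0,0,3,0,2,40],[0,0,0,3,0,2,40],[0,0,0,3,0,-15,40],[0,0,0,0,0,-45,40],[0,0,0,-10,0,-75,40],[0,0,0.1,-20,5,-95,40],[0,0,0.25,-30,10,-100,40],[0,0,0.4,-40,15,-100,40],[0,0,0.55,-50,15,-100,40],[0,0,0.7,-50,15,-100,40],[0,0,0.85,-50,15,-100,40],[0,0,1.0,-50,15,-100,40],[0,0,1.15,-50,15,-100,40],[0,0,1.3,-50,15,-100,40],[0,0,1.45,-50,15,-100,40],[0,0,1.571,-50,15,-100,40],[0,0,1.571,-50,15,-100,40]],
  ],
)

```text
clock: 11.75
ee_pos: [0.5292, 0.0552, 0.1108]
tcp_rot: [-3.142, -0.0, 0.001]
wrist_force: [-0.5, -0.6, -1.4]
opening: 0.049
grasp_force: 62.4
```

Run:
```python
from h import *
s=manip.sense();c=wrist(s,read_camera("wrist"));save(c,"w4.png")
print(s["clock"],s["ee_pos"],s["opening"],np.round(s["joints"],2),s["wrist_force"])
print(row((.517,.075,.11),-np.pi/2))
```

```text
11.75 [0.52922336 0.0551955  0.11078091] 0.04896774454979047 [-0.22  0.53  0.04  2.13 -0.05  0.48 -1.71] [-0.46235187 -0.60822122 -1.44892382]
[0.0, 0.0, 1.572, -12.3, -19.8, 0.7]
```

View pics/w4.png

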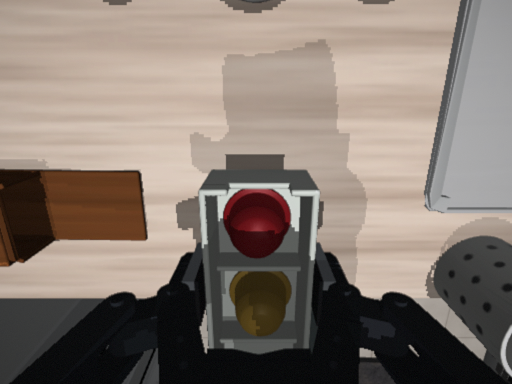

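Request:
step_arm(
  plan=[
    [[0,0,-0.1,-10,-10,-10,40],[0,0,-0.25,-25,-20,-20,40],[0,0,-0.4,-40,-30,-20,40],[0,0,-0.55,-54,-45,-20,40],[0,0,-0.7,-54,-45,-20,40],[0,0,-0.85,-54,-45,-20,40],[0,0,-1.0,-54,-45,-20,40],[0,0,-1.15,-54,-45,-20,40],[0,0,-1.3,-54,-45,-20,40],[0,0,-1.45,-54,-45,-20,40],[0,0,-1.6,-54,-45,-20,40],[0,0,-1.75,-54,-45,-20,40],[0,0,-1.9,-54,-45,-20,40],[0,0,-2.05,-54,-45,-20,40],[0,0,-2.2,-54,-45,-20,40],[0,0,-2.35,-54,-45,-20,40],[0,0,-2.5,-54,-45,-20,40],[0,0,-2.65,-54,-45,-20,40],[0,0,-2.8,-54,-45,-20,40],[0,0,-2.8,-54,-45,-20,40]],
  ],
)

```text
clock: 14.3
ee_pos: [0.4756, 0.0997, 0.1304]
tcp_rot: [-0.538, -3.095, 0.0]
wrist_force: [0.1, 0.4, -1.9]
opening: 0.0489
grasp_force: 62.5
```

Run:
```python
from h import *
s=manip.sense();print(s["clock"],s["ee_pos"],s["opening"],np.round(s["joints"],2),s["wrist_force"])
print(row((.516,.07,.08),-np.pi/2))
```

```text
14.3 [0.475584   0.09969301 0.13038823] 0.04894412144089496 [ 0.25  0.55 -0.73  2.2   0.65  0.62  0.27] [ 0.12182795  0.44510808 -1.9019262 ]
[0.0, -0.0, -1.915, -48.1, -14.3, 50.4]
```

Request:
step_arm(
  plan=[
    [[0,0,-0.15,0,0,0,40],[0,0,-0.3,0,0,0,40],[0,0,-0.45,0,0,0,40],[0,0,-0.6,0,0,0,40],[0,0,-0.75,0,0,0,40],[0,0,-0.9,0,0,0,40],[0,0,-1.05,0,0,0,40],[0,0,-1.2,-10,-3,0,40],[0,0,-1.35,-20,-6,0,40],[0,0,-1.5,-30,-9,0,40],[0,0,-1.65,-40,-12,0,40],[0,0,-1.8,-48,-14,20,40],[0,0,-1.915,-48,-14,40,40],[0,0,-1.915,-48,-14,50,40],[0,0,-1.915,-48,-14,50,40],[0,0,-1.915,-48,-14,50,40]],
  ],
)

```text
clock: 16.3
ee_pos: [0.5166, 0.0714, 0.081]
tcp_rot: [-2.222, 2.22, -0.001]
wrist_force: [0.5, 0.5, -0.9]
opening: 0.0491
grasp_force: 62.5
```

Run:
```python
from h import *
s=manip.sense();print(s["clock"],s["ee_pos"],s["opening"],np.round(s["joints"],2),s["wrist_force"])
print(row((.516,.07,.018),-np.pi/2))
a=[]
for n in("top","side"):
    c=read_camera(n);i=c["img"]
    a.append(cv2.resize(i[150:270,80:280] if n=="top" else i[130:250,150:350],(700,420) if 0 else (480,288),interpolation=cv2.INTER_CUBIC))
    for k in("pod_sleeve","pod_tray"):
        for o in outline_of(n,k)[:1]:
            r=cv2.minAreaRect(np.argwhere(o["mask"])[:,::-1].astype(np.float32))
            print(n,k,o["p"],o["box"],[atz(c,p,0.105 if k=="pod_tray" else .052)[:2].round(3).tolist() for p in cv2.boxPoints(r)])
cv2.imwrite("pics/c5.png",cv2.cvtColor(np.vstack(a),cv2.COLOR_RGB2BGR))
```

```text
16.3 [0.51659249 0.07137908 0.08099685] 0.049059722431878325 [ 0.52  0.86 -1.1   2.14  1.07  0.88  1.88] [ 0.52105956  0.47698716 -0.94482748]
[-0.001, -0.0, 0.001, 1.4, 0.7, 63.0]
top pod_sleeve 0.87 [115.7, 198.4, 73.1, 20.9] [[0.484, 0.349], [0.549, 0.351], [0.55, 0.156], [0.484, 0.155]]
top pod_tray 0.65 [166.1, 196.6, 21.3, 21.1] [[0.541, 0.218], [0.541, 0.15], [0.491, 0.149], [0.491, 0.217]]
side pod_sleeve 0.69 [219.4, 157.5, 19.3, 38.7] [[0.499, 0.06], [0.539, 0.368], [0.593, 0.293], [0.545, 0.011]]
side pod_tray 0.81 [211.1, 161.6, 24.1, 31.6] [[0.474, 0.19], [0.533, 0.2], [0.551, -0.035], [0.501, -0.042]]
```

View pics/c5.png

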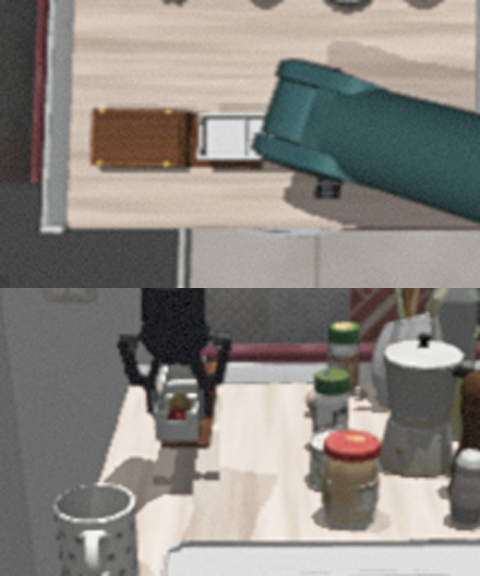

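Request:
step_arm(
  plan=[
    [[0,0,0,1,0,30,40],[0,0,0,1,0,50,40],[0,0,0,1,0,60,40],[0,0,0,1,0,64,40],[0,0,0,1,0,64,40],[0,0,0,1,0,64,40]],
  ],
)

```text
clock: 17.35
ee_pos: [0.5167, 0.0703, 0.0169]
tcp_rot: [-2.222, 2.219, -0.001]
wrist_force: [-0.4, -0.1, -1.2]
opening: 0.0492
grasp_force: 62.4
```

Run:
```python
from h import *
s=manip.sense();print(s["clock"],s["ee_pos"],s["opening"],s["wrist_force"])
c=wrist(s,read_camera("wrist"))
for n in("top",):
    c=read_camera(n)
    for k in("pod_sleeve","pod_tray"):
        for o in outline_of(n,k)[:1]:
            r=cv2.minAreaRect(np.argwhere(o["mask"])[:,::-1].astype(np.float32))
            print(n,k,o["p"],o["box"],[atz(c,p,0.044 if k=="pod_tray" else .052)[:2].round(3).tolist() for p in cv2.boxPoints(r)])
    cv2.imwrite("pics/c6.png",cv2.cvtColor(cv2.resize(c["img"][180:235,100:220],(780,358),interpolation=cv2.INTER_CUBIC),cv2.COLOR_RGB2BGR))
```

```text
17.35 [0.51667645 0.07031785 0.01692524] 0.04919071792971667 [-0.41525334 -0.14971804 -1.20829063]
top pod_sleeve 0.63 [117.7, 197.1, 70.7, 22.3] [[0.549, 0.351], [0.55, 0.159], [0.484, 0.158], [0.484, 0.349]]
top pod_tray 0.75 [171.9, 198.2, 22.3, 21.4] [[0.54, 0.215], [0.54, 0.143], [0.493, 0.143], [0.493, 0.214]]
```

View pics/c6.png

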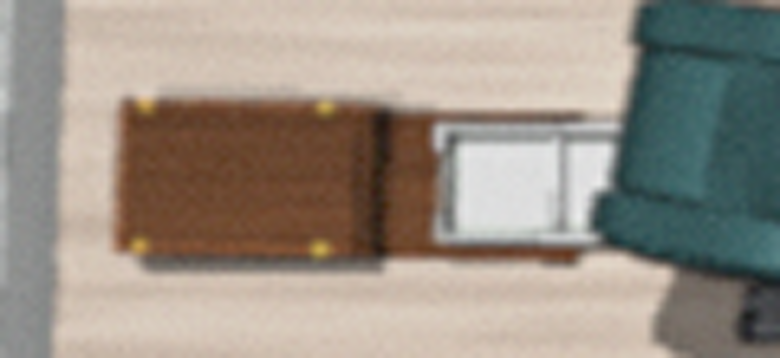

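Request:
step_arm(
  plan=[
    [[0,0,0,-12,0,0,40],[0,0,0,-22,0,0,40],[0,0,0,-30,0,0,40],[0,0,0,-38,0,0,40],[0,0,0,-46,0,0,40],[0,0,0,-54,0,0,40],[0,0,0,-54,0,0,40]],
  ],
)

```text
clock: 18.42
ee_pos: [0.5162, 0.125, 0.0164]
tcp_rot: [-2.224, 2.218, 0.0]
wrist_force: [0.0, -0.3, -1.1]
opening: 0.0494
grasp_force: 62.4
```

Request:
step_arm(
  plan=[
    [[0,0,0,-12,0,0,40],[0,0,0,-24,0,0,40],[0,0,0,-36,0,0,40],[0,0,0,-48,0,0,40],[0,0,0,-58,0,0,40],[0,0,0,-64,0,0,40],[0,0,0,-64,0,0,40]],
  ],
)

```text
clock: 19.3
ee_pos: [0.5161, 0.1886, 0.0163]
tcp_rot: [-2.224, 2.219, 0.0]
wrist_force: [0.1, 0.4, -1.4]
opening: 0.0489
grasp_force: 62.4
```

Now lower slightly onto the board and creep towards the stop.

Request:
step_arm(
  plan=[
    [[0,0,0,-3,0,1,40],[0,0,0,-6,0,2,40],[0,0,0,-8,0,2,40],[0,0,0,-10,0,2,40],[0,0,0,-10,0,2,40]],
  ],
)

```text
clock: 19.92
ee_pos: [0.5163, 0.1981, 0.0145]
tcp_rot: [-2.223, 2.22, -0.001]
wrist_force: [0.1, -2.7, 4.4]
opening: 0.0491
grasp_force: 63.1
```

Request:
step_arm(
  plan=[
    [[0,0,0,-2,0,0,40],[0,0,0,-4,0,0,40],[0,0,0,-4,0,0,40]],
  ],
)

```text
clock: 20.3
ee_pos: [0.5163, 0.1986, 0.0145]
tcp_rot: [2.218, -2.217, 0.009]
wrist_force: [0.9, -10.2, 11.6]
opening: 0.0491
grasp_force: 63.9
```

Request:
step_arm(
  plan=[
    [[0,0,0,3,0,0,40],[0,0,0,3,0,0,85],[0,0,0,3,0,0,85],[0,0,0,3,0,0,85],[0,0,0,3,0,0,85],[0,0,0,3,0,-20,85],[0,0,0,3,0,-60,85],[0,0,0,20,0,-110,85],[0,0,0,60,0,-160,85],[0,0,0,100,0,-200,85],[0,0,0,100,0,-200,85],[0,0,0,100,0,-200,85]],
  ],
)

```text
clock: 21.8
ee_pos: [0.5158, 0.1022, 0.214]
tcp_rot: [2.223, -2.22, -0.0]
wrist_force: [-0.8, -0.8, 0.2]
opening: 0.0851
grasp_force: 0.0
```

Run:
```python
from h import *
s=manip.sense();c=wrist(s,read_camera("wrist"));print(s["clock"],s["ee_pos"],s["opening"],s["wrist_force"]);cs={"wrist":c}
cs["top"]=read_camera("top");save(c,"w7.png")
for n,c in cs.items():
    for k in("pod_sleeve","pod_tray","pod_red","pod_gold"):
        for o in outline_of(n,k)[:1]:
            r=cv2.minAreaRect(np.argwhere(o["mask"])[:,::-1].astype(np.float32))
            print(n,k,o["p"],o["box"],[atz(c,p,{"pod_tray":.042,"pod_sleeve":.052}.get(k,.02))[:2].round(3).tolist() for p in cv2.boxPoints(r)])
```

```text
21.8 [0.51578547 0.10220579 0.21399004] 0.08505776804883507 [-0.77375428 -0.8049969   0.23866837]
wrist pod_sleeve 0.68 [232.7, 209.0, 50.9, 145.0] [[0.546, 0.138], [0.488, 0.138], [0.481, 0.343], [0.551, 0.344]]
wrist pod_tray 0.97 [237.2, 206.1, 43.3, 80.7] [[0.54, 0.139], [0.492, 0.138], [0.49, 0.245], [0.542, 0.245]]
wrist pod_red 0.81 [243.6, 216.8, 26.4, 24.2] [[0.533, 0.16], [0.499, 0.16], [0.499, 0.193], [0.534, 0.193]]
wrist pod_gold 0.74 [245.1, 249.1, 27.5, 25.0] [[0.531, 0.204], [0.498, 0.204], [0.498, 0.241], [0.532, 0.241]]
top pod_sleeve 0.92 [116.5, 197.4, 55.0, 21.6] [[0.484, 0.349], [0.549, 0.351], [0.55, 0.209], [0.484, 0.207]]
top pod_tray 0.4 [160.1, 208.7, 2.7, 9.8] [[0.502, 0.248], [0.51, 0.238], [0.495, 0.225], [0.487, 0.235]]
```

View pics/w7.png

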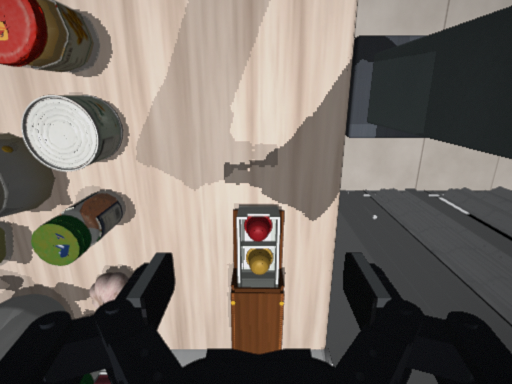

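Run:
```python
from h import *
s=manip.sense();c=wrist(s,read_camera("wrist"))
i=c["img"][190:300,205:315].copy()
i=cv2.resize(i,(590,590),interpolation=cv2.INTER_CUBIC)
cv2.imwrite("pics/w8.png",cv2.cvtColor(i,cv2.COLOR_RGB2BGR))
for X in((.4835,.156,.006),(.549,.156,.006),(.516,.15,.006),(.516,.15,.042),(.516,.15,.032),(.516,.239,.052)):print(X,((proj(c,X)-[205,190])*590/110).round())
```

```text
(0.4835, 0.156, 0.006) [424. 100.]
(0.549, 0.156, 0.006) [146.  99.]
(0.516, 0.15, 0.006) [286.  76.]
(0.516, 0.15, 0.042) [286. 135.]
(0.516, 0.15, 0.032) [286. 117.]
(0.516, 0.239, 0.052) [285. 518.]
```

View pics/w8.png

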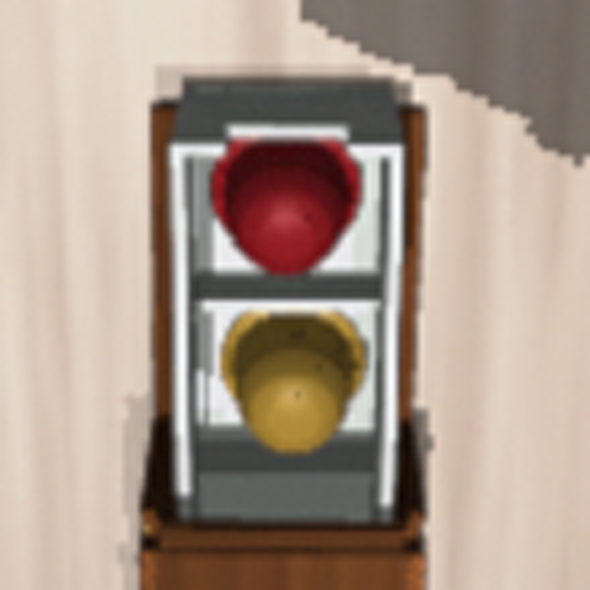

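The tray's front bottom edge (row ~79) stands about 6 mm ahead of the board's front edge (row ~103). That is what a fully home tray should show. Both pods sit in their pockets at the front.

```bash
python3 -c "
from rig import job_done
print(job_done())"
```

```text
the job is handed in; nothing more can be done
None
```

The tray is turned end for end and fully home in the sleeve, with both pods in their pockets at the open front; I handed the job in with about 22 of the 66 s used, and no verdict came back.

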